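Close a plate of capsules and hold the press down

TASK

Close the red capsules: fit the clear tamper plate flat over the two guide pins of the capsule stand, its handle upwards, and press it down against the springs until it meets the brass stops all round. Hold it down on the stops for at least two seconds, without slamming or forcing it, and finish still pressing it down: do not let it rise or let go. Leave the other things on the bench where they are.

Things in the scene. Friction and masses are not known exactly. Their poses are not given: they have to be found in the camera images.
- tamper: Loose clear (pale grey) plate, 90 mm (its x) x 144 mm (y) x 8 mm, 0.22 kg, lying flat on the bench, handle up. Origin: centre of its underside; z up through the handle. At the middle of each short end (y = +-72 mm) an open slot for a guide pin, 14 mm wide (x), running from the end in to |y| = 52 mm. A half turn about z makes no difference.
- tamper_bar (a point): Centre of the tamper's steel bar handle, 42 mm above the plate's underside; axes as the tamper's. The bar lies along y: 16 mm wide (x), 80 mm long, 16 mm high, its top 50 mm above the underside. It stands on two round posts, 12 mm thick, at y = +-32 mm.
- press: Capsule stand, fixed to the bench: steel base 120 mm (its x) x 180 mm (y), top at 20 mm. Origin: centre of its footprint, on the bench; z up. In the middle a sprung bed, 80 x 96 mm, with 5 x 6 red capsules, tips 66 mm above the bench at rest. The tamper fits with its centre over this origin and its y along this y, either way round.
- pin_left (a point): Tip of the stand's guide pin at its x = 0, y = +60 mm, 95 mm above the bench. Pins are dark, upright, 8 mm thick, tapering from 83 mm up to a 3 mm wide tip.
- pin_right (a point): Tip of the other, equal guide pin, at the stand's x = 0, y = -60 mm.
- stops: The stand's four fixed brass stop posts, 14 mm thick, at x = +-30, y = +-62 mm of the stand, flat tops 56 mm above the bench: the tamper's underside lands on them after pushing the capsules down 10 mm. Origin and axes as the stand's.
- bed (a joint): How far the capsule bed is pressed down (m): 0 at rest, 0.010 when the tamper is on the stops. The springs carry the tamper's weight unpressed; the push needed on the tamper grows from about 3 N to about 8 N at the stops, beyond which it is rigid. It springs back when released.
- amber_bottle: Bystander: amber glass bottle with a white cap, 60 mm across, 110 mm tall. Leave it alone. Origin at its underside.
- white_jar: Bystander: white jar with a blue lid, 68 mm across, 85 mm tall. Leave it alone. Origin at its underside.
- mortar: Bystander: white ceramic bowl, 90 mm across, 55 mm tall. Leave it alone. Origin at its underside.
- spatula: Bystander: spatula with a black handle, 160 mm long, lying flat. Leave it alone. Origin at its underside.
- capsule_tub: Bystander: open blue tub of spare capsules, 110 x 85 x 45 mm. Leave it alone. Origin at its underside.
- brush: Bystander: small brush, 160 mm long, lying flat. Leave it alone. Origin at its underside.

How it is judged:
By the outcome, as a careful person would: the job done as asked, in the order asked, and still so for the second after the job is handed in, while the arm keeps its last pose, push and grip.
It also fails if it takes over 48 s, if anything falls off the work surface, if the arm or the gripper's body presses on something with over 40 N, if the wrist force passes 120 N, or if a joint passes its speed limit or range.

ROBOT

A 6-joint arm with a two-finger parallel gripper is mounted at the origin on the work surface. World frame = base frame: x ahead of the robot, y to its left, z up, the work surface at z = 0. Lengths are in m, angles in rad, forces in N, time in s.
With the tool pointing down it reaches from about 0.35 to 0.975 m from the base axis. Payload 7.1 kg.
Tool frame: the origin (TCP) lies midway between the tips of the shut fingers; the grasp point (between the pads) lies 19 mm behind it; z points along the fingers, x is the direction in which the jaws open and shut, and the axes are right-handed (so a half turn about z gives the same grasp; the last joint's range is limited). The gripper opens to 88 mm and grips with 3 to 60 N. Pads are 20 mm wide; open, the fingers measure 115 mm over their backs; the gripper's body (75 mm by 178 mm) begins 61 mm behind the grasp point.
Start: joints at [-1.143, 0.423, 1.63, -0, 1.089, -0.019], TCP at [0.27, -0.564, 0.223] pointing down, gripper open.
Joint ranges: [-3, 3], [-0.9, 2.11], [0.09, 2.58], [-1.31, 4.45], [0.11, 2.69], [-2.54, 2.54]. Speed limits (rad/s): [2.39, 2.39, 3.01, 3.14, 3.14, 3.14].

INTERFACE

Orientations are given as a unit quaternion [w, x, y, z].
In Python, from station import move_pose, movel, movej, command_gripper, wait, inverse_kinematics, read_camera, camera_info, MotionError, job_done, get_time, get_joint_pos, get_qvel, get_effort, get_tcp_pos, get_ee_rot, get_ft_force, get_ft_torque, get_grip_width gives the robot as it stands. Calls block until the motion is done:
- move_pose(position, orientation): joint-space move of the TCP to a pose.
- movel(position, frame=None, v=0.15, until_force=None): straight line of the TCP; frame=None keeps the orientation; v is the mean speed in m/s. With until_force (N) it stops when the force on the tool has changed by that much, and returns True; else False.
- movej(angles): joint-space move.
- command_gripper(opening): opening from 0.0 (shut) to 1.0 (fully open); the grip force is fixed at half the most; returns when the fingers have stopped.
- wait(seconds).
- inverse_kinematics(position, orientation): joint angles nearest the present ones, or None.
- read_camera(name): name is "scene" or "top" or "wrist"; returns the picture (384x512x3 uint8, red, green, blue); there is no depth.
- camera_info(name): a dict with "intrinsics" (3x3 intrinsics, pixels), "dist" ([k1, k2, p1, p2, k3] as OpenCV has them; the pictures are not rectified), "T" (4x4, takes a point from camera to world coordinates); the wrist camera has in their place "tool_from_camera" (4x4, takes a point from camera to tool coordinates, whose origin is the TCP and whose axes are the tool frame's). Camera axes: x right, y up, looking along -z (the intrinsics and any distortion apply to the point x, -y, -z); pixel columns grow to the right and rows downward; lengths in m; the calibration is good to about 2 mm. A picture is of the moment at which its call begins: read the wrist's pose just before it. camera_info takes no time and is no camera call.
A pose or a line that the arm cannot do raises MotionError and nothing moves.
- job_done(): hands the job in, once; it reports no verdict.
Readings, each from a call of its own:
- get_time(): time.
- get_joint_pos(): joint angles.
- get_qvel(): joint speeds.
- get_effort(): joint torques, N m.
- get_tcp_pos(): TCP position.
- get_ee_rot(): TCP orientation.
- get_ft_force(): force on the tool from outside, world axes, zero at the start.
- get_ft_torque(): the same for the moment, N m.
- get_grip_width(): opening from 0.0 (shut) to 1.0 (fully open).
Only numpy, scipy, OpenCV 4.12 (cv2) and the standard library are available. Lean on these libraries where they do the work, as an engineer would, in place of code of your own. Each camera call takes 0.05 s, during which the arm holds its last target.

## Working session

There is one attempt and no reset: what is moved stays moved. The work goes in short steps, each a Python script; the robot and the scene stay as the last script left them, time stands still between calls to the robot, and variables do not carry over. Pictures are saved under pics/ and viewed, and the job is handed in when it is done.

```bash
mkdir -p pics; ls; python3 - <<'E'
from station import *
import cv2
for n in ["scene","top","wrist"]:
    im=read_camera(n); cv2.imwrite(f"pics/{n}0.png",im[:,:,::-1])
    ci=camera_info(n); print(n,{k:__import__('numpy').round(v,4).tolist() for k,v in ci.items()})
print(get_time(),get_tcp_pos(),get_ee_rot(),get_grip_width(),get_ft_force())
E
```

```text
pics
scene {'intrinsics': [[347.1555, 0.0, 256.4077], [0.0, 347.1555, 190.1236], [0.0, 0.0, 1.0]], 'dist': [-0.0372, 0.0, 0.0, 0.0, 0.0], 'T': [[-0.2119, -0.7124, 0.669, 1.4311], [0.9772, -0.163, 0.1359, 0.1741], [0.0123, 0.6826, 0.7307, 0.982], [0.0, 0.0, 0.0, 1.0]]}
top {'intrinsics': [[446.9923, 0.0, 260.0388], [0.0, 446.9923, 189.186], [0.0, 0.0, 1.0]], 'dist': [-0.1629, 0.0, 0.0, 0.0, 0.0], 'T': [[-0.0077, 0.9935, -0.1137, 0.4476], [-0.9999, -0.0063, 0.0132, 0.0205], [0.0124, 0.1138, 0.9934, 1.4817], [0.0, 0.0, 0.0, 1.0]]}
wrist {'intrinsics': [[292.6851, 0.0, 258.3461], [0.0, 292.6851, 192.1441], [0.0, 0.0, 1.0]], 'dist': [-0.02, 0.0, 0.0, 0.0, 0.0], 'tool_from_camera': [[1.0, 0.0001, 0.0008, -0.0007], [0.0002, -0.9685, -0.2491, -0.0693], [0.0007, 0.2491, -0.9685, -0.1608], [0.0, 0.0, 0.0, 1.0]]}
0.15 [ 0.26989756 -0.56326606  0.22208026] [-3.09727713e-04  8.46184195e-01 -5.32890206e-01 -4.89608266e-04] 1.0012213762375128 [-0.11512386 -0.15210101  0.76604741]
```

View pics/scene0.png

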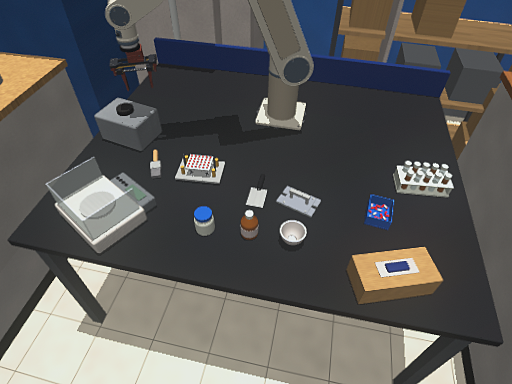

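View pics/top0.png

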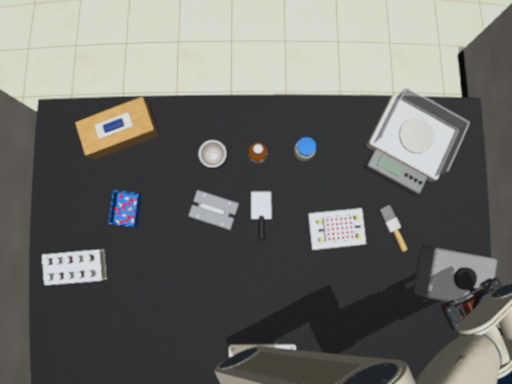

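View pics/wrist0.png

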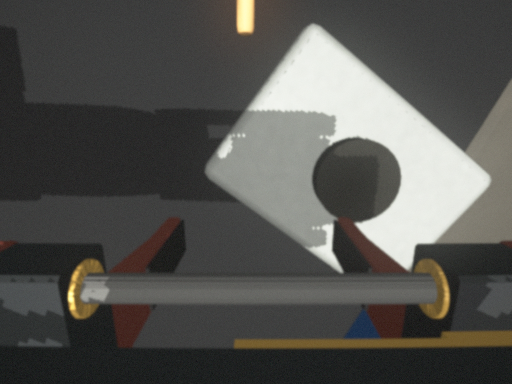

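The top view shows the tamper near (214,210) and the stand near (337,229). The spatula lies between them, with the mortar, bottle and jar in the row above. Next I measure both coarsely.

```bash
cat > h.py <<'E'
from station import *
import numpy as np, cv2
from scipy.spatial.transform import Rotation as R
def Twrist():
    q=get_ee_rot(); T=np.eye(4); T[:3,:3]=R.from_quat(np.r_[q[1:],q[0]]).as_matrix(); T[:3,3]=get_tcp_pos()
    return T@camera_info("wrist")["tool_from_camera"]
def rays(n,px,T=None):
    ci=camera_info(n); T=ci["T"] if T is None else T
    u=cv2.undistortPoints(np.float64(px).reshape(-1,1,2),np.array(ci["intrinsics"]),np.array(ci["dist"])).reshape(-1,2)
    d=np.c_[u[:,0],-u[:,1],-np.ones(len(u))]@T[:3,:3].T
    return T[:3,3],d
def onz(n,px,z,T=None):
    o,d=rays(n,px,T); return o+d*((z-o[2])/d[:,2])[:,None]
def proj(n,P,T=None):
    ci=camera_info(n); T=ci["T"] if T is None else T
    c=(np.float64(P).reshape(-1,3)-T[:3,3])@T[:3,:3]; c[:,1:]*=-1
    return cv2.projectPoints(c,np.zeros(3),np.zeros(3),np.array(ci["intrinsics"]),np.array(ci["dist"]))[0].reshape(-1,2)
def down(yaw): # tool z down, tool x at yaw
    M=np.array([[np.cos(yaw),np.sin(yaw),0],[np.sin(yaw),-np.cos(yaw),0],[0,0,-1]])
    q=R.from_matrix(M).as_quat(); return np.r_[q[3],q[:3]]
E
python3 - <<'E'
from h import *
im=cv2.imread("pics/top0.png")
c=im[175:265,170:400]; cv2.imwrite("pics/topc.png",cv2.resize(c,None,fx=3.4,fy=3.4,interpolation=cv2.INTER_CUBIC))
g=im.astype(int)
m=((g.min(2)>90)).astype(np.uint8)*255
for name,(x0,x1,y0,y1),z in [("tamper",(185,243,185,235),.008),("press",(303,372,203,255),.02)]:
    mm=np.zeros_like(m); mm[y0:y1,x0:x1]=m[y0:y1,x0:x1]
    cs=cv2.findContours(mm,0,2)[0]; k=max(cs,key=cv2.contourArea)
    P=onz("top",k.reshape(-1,2),z)
    r=cv2.minAreaRect(np.float32(P[:,:2]*1000)); print(name,r)
    print(proj("top",np.r_[np.array(r[0])/1000,z]))
E
```

```text
tamper ((550.0768432617188, 156.62355041503906), (149.0224609375, 95.40332794189453), 71.91146087646484)
[[213.1099283 209.3587227]]
press ((484.19586181640625, -250.81527709960938), (126.44844818115234, 186.4356231689453), 5.496630668640137)
[[337.02375284 228.19748576]]
```

```bash
python3 - <<'E'
from h import *
for p in [(.42,.12),(.42,-.2)]:
  for y in (0,.5,1,1.5,-.5,-1,-1.5): 
    q=inverse_kinematics([*p,.3],down(y)); print(p,y,None if q is None else np.round(q,2))
E
```

```text
(0.42, 0.12) 0 [ 0.25  0.04  1.94 -0.    1.16  0.25]
(0.42, 0.12) 0.5 [ 0.25  0.04  1.94 -0.    1.16 -0.25]
(0.42, 0.12) 1 [ 0.25  0.04  1.94 -0.    1.16 -0.75]
(0.42, 0.12) 1.5 [ 0.25  0.04  1.94 -0.    1.16 -1.25]
(0.42, 0.12) -0.5 [ 0.25  0.04  1.94 -0.    1.16  0.75]
(0.42, 0.12) -1 [ 0.25  0.04  1.94 -0.    1.16  1.25]
(0.42, 0.12) -1.5 [ 0.25  0.04  1.94 -0.    1.16  1.75]
(0.42, -0.2) 0 [-0.47  0.09  1.89 -0.    1.16 -0.47]
(0.42, -0.2) 0.5 [-0.47  0.09  1.89 -0.    1.16 -0.97]
(0.42, -0.2) 1 [-0.47  0.09  1.89 -0.    1.16 -1.47]
(0.42, -0.2) 1.5 [-0.47  0.09  1.89 -0.    1.16 -1.97]
(0.42, -0.2) -0.5 [-0.47  0.09  1.89 -0.    1.16  0.03]
(0.42, -0.2) -1 [-0.47  0.09  1.89 -0.    1.16  0.53]
(0.42, -0.2) -1.5 [-0.47  0.09  1.89 -0.    1.16  1.03]
```

View pics/topc.png

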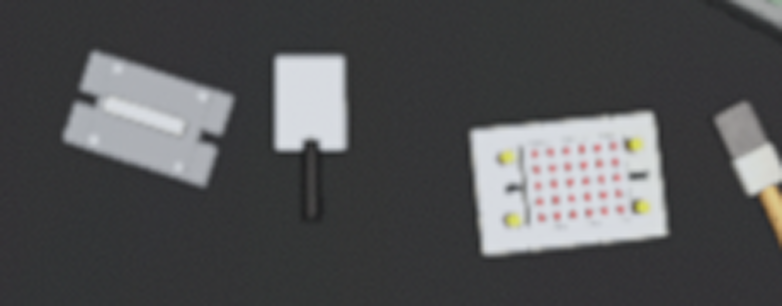

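```bash
python3 - <<'E'
from h import *
import pickle
out={}
for n,c,yaw in [("press",np.array([.484,-.251]),np.deg2rad(5.5)),("tamper",np.array([.550,.157]),np.deg2rad(-18.1))]:
    ty=np.array([np.sin(yaw),-np.cos(yaw)])
    p=c-.085*ty
    move_pose([*p,.22],down(yaw)); wait(.2)
    T=Twrist(); im=read_camera("wrist"); cv2.imwrite(f"pics/w_{n}.png",im[:,:,::-1]); out[n]=T
    print(n,get_time(),get_tcp_pos())
pickle.dump(out,open("w.pkl","wb"))
E
```

```text
press 2.0417 [ 0.47576926 -0.16703844  0.21993436]
tamper 3.8333 [0.5766329  0.23695374 0.22011523]
```

View pics/w_press.png

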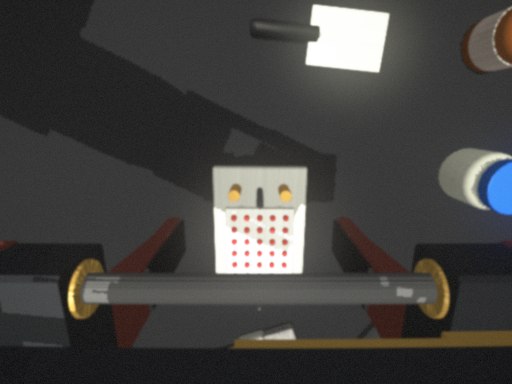

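View pics/w_tamper.png

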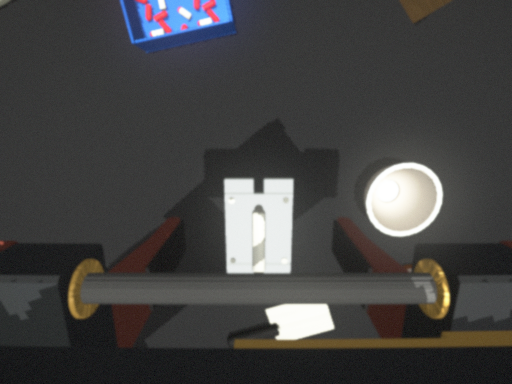

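The stand and tamper are both partly hidden by the gripper crossbar at rows 275–305, and image up is tool −y. I'll retake with the tool offset the other way.

```bash
python3 - <<'E'
from h import *
import pickle
out={}
for n,c,yaw in [("press",np.array([.484,-.251]),np.deg2rad(5.5)),("tamper",np.array([.550,.157]),np.deg2rad(-18.1))]:
    ty=np.array([np.sin(yaw),-np.cos(yaw)])
    p=c+.03*ty
    move_pose([*p,.2],down(yaw)); wait(.2)
    T=Twrist(); im=read_camera("wrist"); cv2.imwrite(f"pics/v_{n}.png",im[:,:,::-1]); out[n]=T
    print(n,get_time(),get_tcp_pos())
    q=proj("wrist",[*c,.02],T)[0].astype(int); print(q)
    x,y=max(q[0]-110,0),max(q[1]-110,0)
    cv2.imwrite(f"pics/vc_{n}.png",cv2.resize(im[y:y+200,x:x+220,::-1],None,fx=3,fy=3,interpolation=cv2.INTER_CUBIC)); print("crop origin",x,y)
pickle.dump(out,open("v.pkl","wb"))
E
```

```text
press 5.9917 [ 0.48718129 -0.28038378  0.1999837 ]
[256 152]
crop origin 146 42
tamper 7.7667 [0.54084941 0.12776482 0.19999394]
[257 151]
crop origin 147 41
```

View pics/vc_press.png

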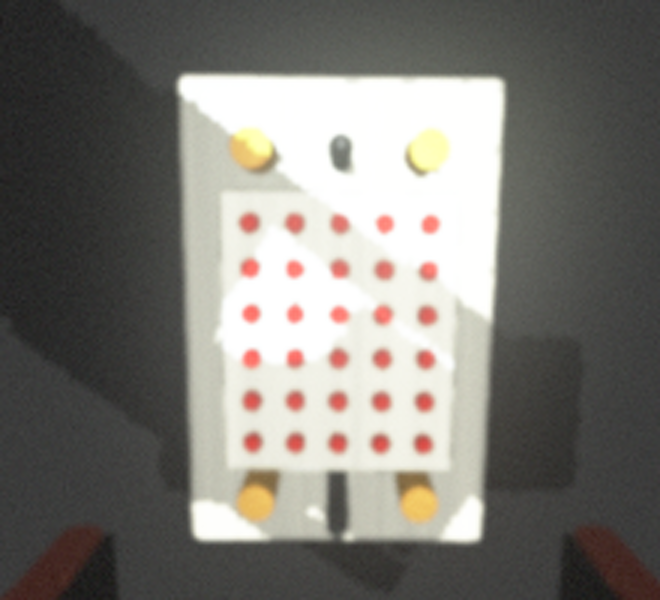

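View pics/vc_tamper.png

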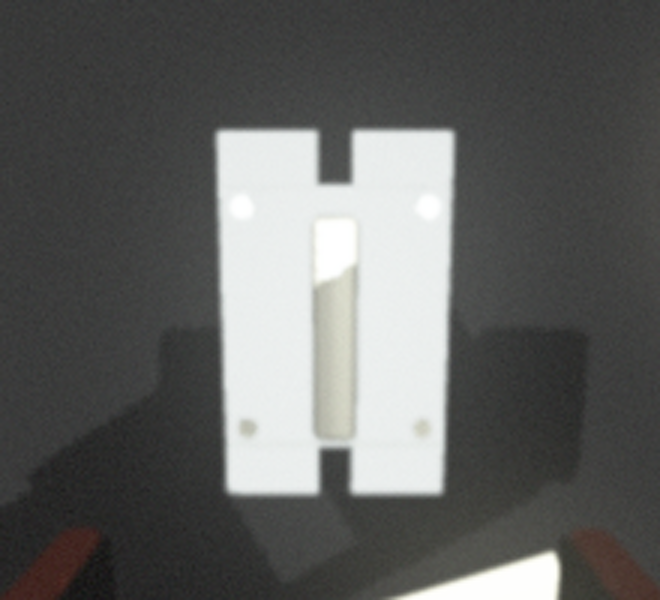

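The stand view shows all 30 capsules (red), four stops (yellow) and both pins near crop (340,150) and (338,530). The tamper view shows the full outline, the slots and the bar. Next I measure from these.

```bash
python3 - <<'E'
from h import *
import pickle
V=pickle.load(open("v.pkl","rb"))
im=cv2.imread("pics/v_press.png"); T=V["press"]; hsv=cv2.cvtColor(im,cv2.COLOR_BGR2HSV)
roi=np.zeros(im.shape[:2],np.uint8); roi[60:218,200:320]=255
def blobs(m,a0,a1):
    n,l,s,c=cv2.connectedComponentsWithStats(m&roi); return c[1:][(s[1:,4]>=a0)&(s[1:,4]<=a1)],s[1:,4]
red=((((hsv[:,:,0]<8)|(hsv[:,:,0]>168))&(hsv[:,:,1]>80))*255).astype(np.uint8)
c,a=blobs(red,10,80); print(len(c),sorted(a))
P=onz("wrist",c,.066,T)[:,:2]
cen=P.mean(0); r=cv2.minAreaRect(np.float32(P*1000)); print("caps",cen,r)
yel=(((hsv[:,:,0]>=14)&(hsv[:,:,0]<35)&(hsv[:,:,1]>80)&(hsv[:,:,2]>170))*255).astype(np.uint8)
c,a=blobs(yel,30,400); S=onz("wrist",c,.056,T)[:,:2]; print("stops",len(c),sorted(a),c.round(1).tolist(),S.mean(0),cv2.minAreaRect(np.float32(S*1000)))
g=im.min(2)
m=((g>95)*255).astype(np.uint8); 
k=max(cv2.findContours(cv2.morphologyEx(m,cv2.MORPH_CLOSE,np.ones((9,9)))&roi,0,2)[0],key=cv2.contourArea)
print("base",cv2.minAreaRect(np.float32(onz("wrist",k.reshape(-1,2),.02,T)[:,:2]*1000)))
for y in (cen,): print(proj("wrist",[*y,.066],T))
im=cv2.imread("pics/v_tamper.png"); T=V["tamper"]; g=im.min(2)
m=((g>140)*255).astype(np.uint8)&roi
k=max(cv2.findContours(m,0,2)[0],key=cv2.contourArea)
print("tamper",cv2.minAreaRect(np.float32(onz("wrist",k.reshape(-1,2),.008,T)[:,:2]*1000)))
# bar: yellowish tint vs plate
b=im.astype(int); bar=(((b[:,:,2]-b[:,:,0])>8)*255).astype(np.uint8)
y0,x0=41,147
# bar top corners from crop read-off: (314,218),(357,218),(314,438),(355,438)
px=np.array([(314,218),(357,218),(355,438),(314,438)])/3+[x0,y0]-.33
B=onz("wrist",px,.05,T)[:,:2]; print("bar",B.round(4).tolist(),B.mean(0))
px=np.array([(338,142-0),(338,528)])/3+[146,42]
E
```

```text
30 [np.int32(20), np.int32(21), np.int32(21), np.int32(22), np.int32(22), np.int32(23), np.int32(23), np.int32(23), np.int32(23), np.int32(23), np.int32(24), np.int32(24), np.int32(24), np.int32(24), np.int32(25), np.int32(25), np.int32(25), np.int32(26), np.int32(26), np.int32(26), np.int32(26), np.int32(27), np.int32(27), np.int32(27), np.int32(28), np.int32(28), np.int32(28), np.int32(28), np.int32(29), np.int32(29)]
caps [ 0.48532674 -0.24720583] ((485.29351806640625, -247.1783447265625), (59.058345794677734, 74.04750061035156), 5.013400554656982)
stops 3 [np.int32(21), np.int32(109), np.int32(123), np.int32(126)] [[228.8, 92.6], [230.8, 209.0], [285.2, 209.5]] [ 0.47727398 -0.26939306] ((462.57781982421875, -262.3028869628906), (53.250144958496094, 134.94435119628906), 31.29486083984375)
base ((489.1651611328125, -240.695068359375), (129.0338592529297, 179.75828552246094), 5.069690227508545)
[[258.51783875 153.81876357]]
tamper ((551.81640625, 159.82705688476562), (144.00210571289062, 91.42411804199219), 71.80712127685547)
bar [[0.5573, 0.1992], [0.5713, 0.1946], [0.5469, 0.1211], [0.5327, 0.1258]] [0.55203934 0.16015435]
```

```bash
python3 - <<'E'
from h import *
import pickle
V=pickle.load(open("v.pkl","rb"))
im=cv2.imread("pics/v_press.png"); T=V["press"]; hsv=cv2.cvtColor(im,cv2.COLOR_BGR2HSV)
roi=np.zeros(im.shape[:2],np.uint8); roi[60:218,200:320]=255
red=((((hsv[:,:,0]<8)|(hsv[:,:,0]>168))&(hsv[:,:,1]>80))*255).astype(np.uint8)&roi
n,l,s,c=cv2.connectedComponentsWithStats(red); P=onz("wrist",c[1:],.063,T)[:,:2]; cen=P.mean(0)
a=np.deg2rad(5.); ex=np.array([np.cos(a),np.sin(a)]); ey=np.array([-np.sin(a),np.cos(a)])
u=np.round((P-cen)@ex/.015); v=np.round((P-cen)@ey/.015-.5)+.5
A=np.linalg.lstsq(np.c_[u,v,np.ones(30)],P,rcond=None)[0]; print("grid",A,np.rad2deg(np.arctan2(A[0,1],A[0,0])),np.rad2deg(np.arctan2(-A[1,0],A[1,1])),np.linalg.norm(A[:2],axis=1))
yel=(((hsv[:,:,0]>=14)&(hsv[:,:,0]<36)&(hsv[:,:,1]>50)&(hsv[:,:,2]>200))*255).astype(np.uint8)&roi
n,l,s,c=cv2.connectedComponentsWithStats(yel); ok=s[1:,4]>25; c=c[1:][ok]; print(s[1:,4],c.round(1).tolist())
S=onz("wrist",c,.056,T)[:,:2]; print("stops",S.round(4).tolist(),S.mean(0))
t=onz("wrist",np.array([(340,138),(337,533)])/3+[146,42]-.33,.095,T)[:,:2]; d=t[0]-t[1]
print("pins",t,t.mean(0),np.linalg.norm(d),np.rad2deg(np.arctan2(-d[0],d[1])))
cv2.imwrite("pics/pins.png",np.hstack([cv2.resize(im[x:x+25,240:280],(400,250),interpolation=cv2.INTER_NEAREST) for x in (80,200)]))
E
```

```text
grid [[ 0.01482832  0.00129695]
 [-0.00129944  0.01487274]
 [ 0.48536747 -0.24757086]] 4.998629152450751 4.993286613879902 [0.01488493 0.0149294 ]
[150 134 125 132] [[228.8, 91.0], [288.4, 91.7], [230.7, 209.7], [285.4, 210.2]]
stops [[0.4501, -0.1894], [0.509, -0.1844], [0.4611, -0.312], [0.5207, -0.3069]] [ 0.48521866 -0.24816636]
pins [[ 0.47983683 -0.18694697]
 [ 0.49052845 -0.30632835]] [ 0.48518264 -0.24663766] 0.11985918692108981 5.117672109188189
```

View pics/pins.png

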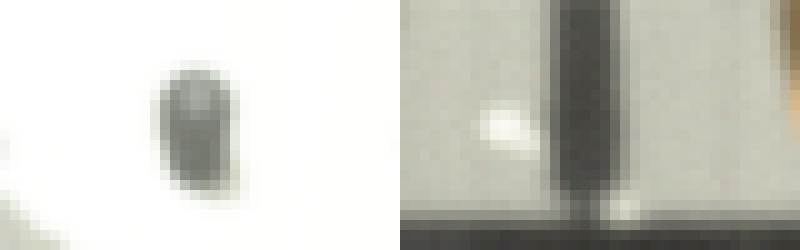

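Stand: (0.4853, −0.2475) with yaw 5.0°, and capsules, stops and pins agree within about 1 mm. Tamper: (0.552, 0.160) with yaw −18.2°. I'll grasp now.

```bash
python3 - <<'E'
from h import *
c=[.552,.160]; yaw=np.deg2rad(-18.2)
move_pose([*c,.12],down(yaw))
print(movel([*c,.023],v=.1,until_force=8)); print(get_tcp_pos(),get_ft_force())
command_gripper(0.0); wait(.2)
print("width mm",get_grip_width()*88,get_ft_force(),get_tcp_pos(),get_time())
movel([*c,.10],v=.1); wait(.2)
print("w",get_grip_width()*88,get_ft_force(),get_time())
im=read_camera("wrist"); cv2.imwrite("pics/lift.png",im[:,:,::-1])
E
```

```text
False
[0.55252207 0.16011631 0.02360276] [-0.26716325 -0.75901981  0.1425651 ]
width mm 15.898684000742477 [-0.52328129  0.20927873 -0.15619014] [0.55190729 0.15998752 0.02294888] 10.625
w 15.749574155231226 [-0.35667966  0.05670607 -2.69704267] 11.7417
```

View pics/lift.png

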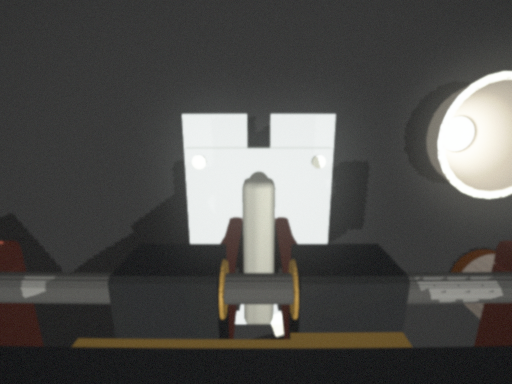

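The tamper is held level and square: outline columns 182–335, slot columns 247–271, end edge at row 114. I'll carry it over the stand, stop just above the pins and look.

```bash
python3 - <<'E'
from h import *
import pickle
# held-plate offset from lift picture
T=Twrist(); tp=get_tcp_pos(); q=get_ee_rot(); M=R.from_quat(np.r_[q[1:],q[0]]).as_matrix()
P=onz("wrist",[(247,114),(271,114),(182,114),(335,114),(248,147.5),(270,147.5)],tp[2]-.023+.008,T)
print("plate pts in tool mm",((P-tp)@M*1000).round(1).tolist())
c=[.4853,-.2475]; yaw=np.deg2rad(5.0)
movel([.552,.160,.17],v=.15)
move_pose([*c,.17],down(yaw))
movel([*c,.130],v=.1); wait(.3)
T=Twrist(); im=read_camera("wrist"); cv2.imwrite("pics/hover.png",im[:,:,::-1])
pickle.dump(T,open("hover.pkl","wb"))
s=read_camera("scene"); cv2.imwrite("pics/hover_s.png",cv2.resize(s[130:200,150:250,::-1],None,fx=6,fy=6,interpolation=cv2.INTER_CUBIC))
cv2.imwrite("pics/hover_c.png",cv2.resize(im[80:200,180:340,::-1],None,fx=5,fy=5,interpolation=cv2.INTER_CUBIC))
print(get_tcp_pos(),get_ft_force(),get_time())
E
```

```text
plate pts in tool mm [[-6.2, -71.1, 15.0], [7.8, -71.1, 14.9], [-44.0, -71.2, 15.0], [45.0, -71.2, 14.9], [-5.8, -51.8, 15.0], [7.4, -51.8, 15.0]]
[ 0.48546989 -0.24765228  0.13038069] [-0.7634305  -0.82669771 -3.33242578] 14.8833
```

View pics/hover_c.png

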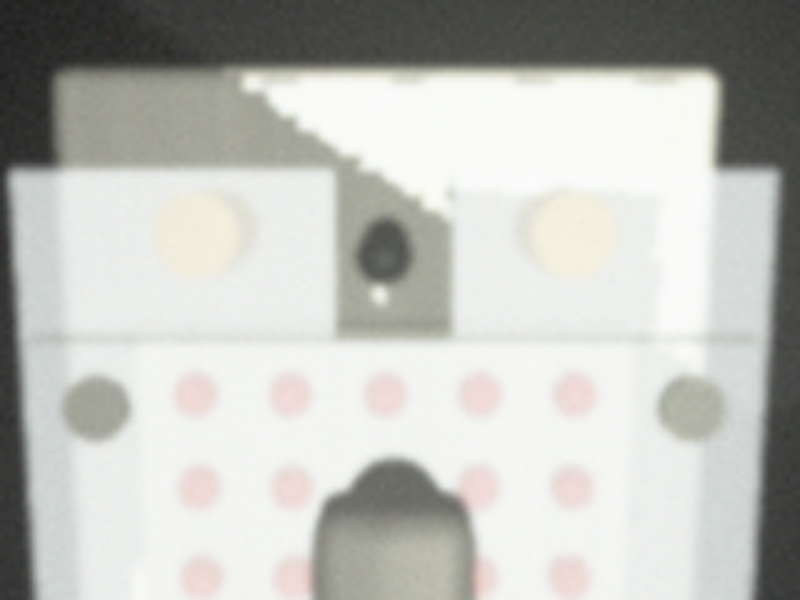

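View pics/hover_s.png

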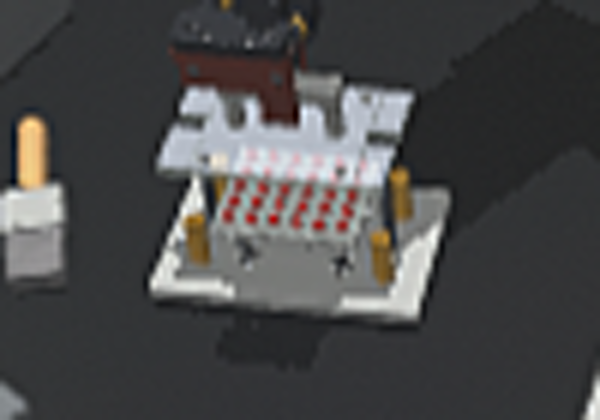

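In the hover view the pin (crop 385,250) shows inside the slot (columns 337–452, mid 395), so it sits about 1 mm to tool −x. I'll shift by that and go down slowly.

```bash
python3 - <<'E'
from h import *
a=np.deg2rad(5.0); ex=np.array([np.cos(a),np.sin(a)]); ey=np.array([-np.sin(a),np.cos(a)])
c=np.array([.4853,-.2475])-.001*ex+.0005*ey
movel([*c,.130],v=.05); wait(.2); print(get_ft_force(),get_ft_torque())
print(movel([*c,.092],v=.03,until_force=4)); wait(.2)
print(get_tcp_pos(),get_ft_force(),get_ft_torque(),get_time())
im=read_camera("wrist"); cv2.imwrite("pics/low_c.png",cv2.resize(im[80:200,180:340,::-1],None,fx=5,fy=5,interpolation=cv2.INTER_CUBIC))
s=read_camera("scene"); cv2.imwrite("pics/low_s.png",cv2.resize(s[130:200,150:250,::-1],None,fx=6,fy=6,interpolation=cv2.INTER_CUBIC))
E
```

```text
[-0.18661871 -0.10628487 -2.62768571] [-0.01549958 -0.07780591 -0.04968163]
False
[ 0.48431769 -0.2471192   0.09212914] [ 0.6461051  -0.12422033 -3.16660286] [-0.07088047 -0.10575928 -0.03654653] 16.95
```

View pics/low_c.png

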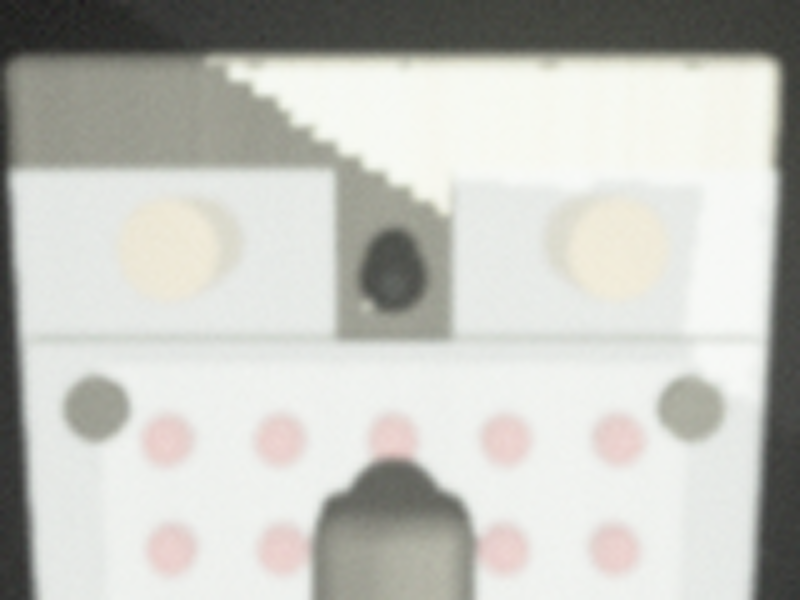

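View pics/low_s.png

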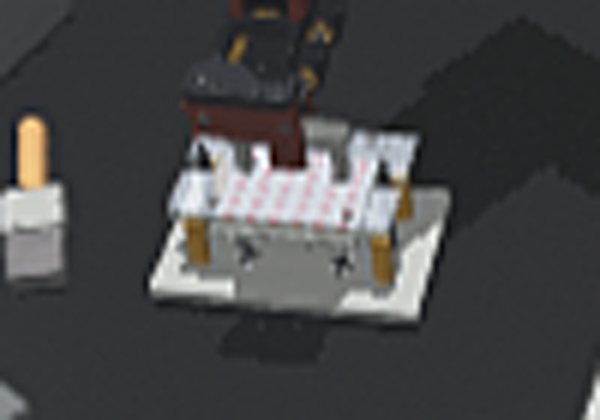

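The pin is centred in the slot (crop 393,270, slot 337–452), and the scene view shows both pins through the slots. Now I press slowly.

```bash
python3 - <<'E'
from h import *
a=np.deg2rad(5.0); ex=np.array([np.cos(a),np.sin(a)]); ey=np.array([-np.sin(a),np.cos(a)])
c=np.array([.4853,-.2475])-.001*ex+.0005*ey
for z,v in [(.082,.02),(.080,.01),(.079,.01),(.078,.01),(.077,.01)]:
    r=movel([*c,z],v=v,until_force=12); wait(.15)
    f=get_ft_force(); print(z,r,get_tcp_pos().round(5),f.round(2),get_ft_torque().round(2),round(get_grip_width()*88,2),get_time())
    if r or f[2]>15: break
E
```

```text
0.082 False [ 0.48456 -0.24725  0.08233] [-1.14 -0.12  4.96] [0.07 0.11 0.03] 15.45 17.85
0.08 False [ 0.4846  -0.24727  0.08042] [-1.42  0.86  6.  ] [ 0.11  0.19 -0.02] 15.82 18.35
0.079 False [ 0.48458 -0.24726  0.07946] [-1.51  0.86  5.7 ] [0.11 0.19 0.03] 15.6 18.75
0.078 False [ 0.48457 -0.24728  0.0789 ] [-2.56  1.6  11.84] [ 0.21  0.35 -0.02] 16.11 19.15
0.077 False [ 0.48463 -0.24729  0.07889] [-6.08  3.37 22.5 ] [ 0.52  1.   -0.07] 16.02 19.55
```

At the stops, z held at 78.9 mm while the force rose. I'll ease off slightly to a moderate push, hold, and check.

```bash
python3 - <<'E'
from h import *
a=np.deg2rad(5.0); ex=np.array([np.cos(a),np.sin(a)]); ey=np.array([-np.sin(a),np.cos(a)])
c=np.array([.4853,-.2475])-.001*ex+.0005*ey
movel([*c,.0774],v=.01)
for i in range(5):
    wait(.5); print(get_tcp_pos().round(5),get_ee_rot().round(4),get_ft_force().round(2),get_ft_torque().round(2),round(get_grip_width()*88,2),get_time())
im=read_camera("wrist"); cv2.imwrite("pics/end_w.png",im[:,:,::-1])
s=read_camera("scene"); cv2.imwrite("pics/end_s.png",cv2.resize(s[130:200,150:250,::-1],None,fx=6,fy=6,interpolation=cv2.INTER_CUBIC))
s=read_camera("top"); cv2.imwrite("pics/end_t.png",s[:,:,::-1])
E
```

```text
[ 0.48463 -0.24727  0.07892] [3.00e-04 9.99e-01 4.36e-02 4.00e-04] [-5.41  2.39 17.52] [0.43 0.73 0.05] 15.49 20.3
[ 0.48461 -0.24728  0.0789 ] [3.00e-04 9.99e-01 4.36e-02 4.00e-04] [-3.82  1.03 18.71] [ 0.4   0.76 -0.02] 15.63 20.8
[ 0.48461 -0.24729  0.0789 ] [3.00e-04 9.99e-01 4.36e-02 4.00e-04] [-4.22  3.1  18.04] [ 0.4   0.74 -0.01] 15.75 21.3
[ 0.48465 -0.24728  0.07891] [3.00e-04 9.99e-01 4.36e-02 4.00e-04] [-4.93  3.   19.32] [0.4  0.75 0.02] 16.3 21.8
[ 0.48463 -0.24729  0.07891] [2.00e-04 9.99e-01 4.36e-02 4.00e-04] [-4.55  2.4  18.45] [ 0.43  0.74 -0.01] 15.96 22.3
```

View pics/end_w.png

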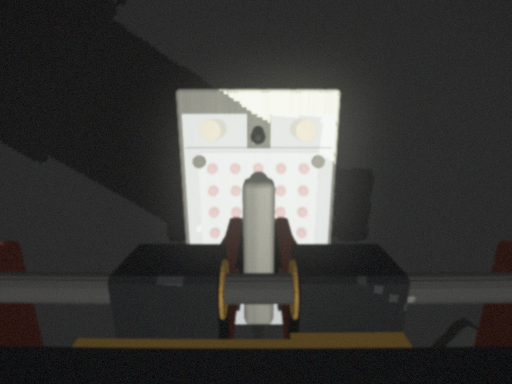

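View pics/end_s.png

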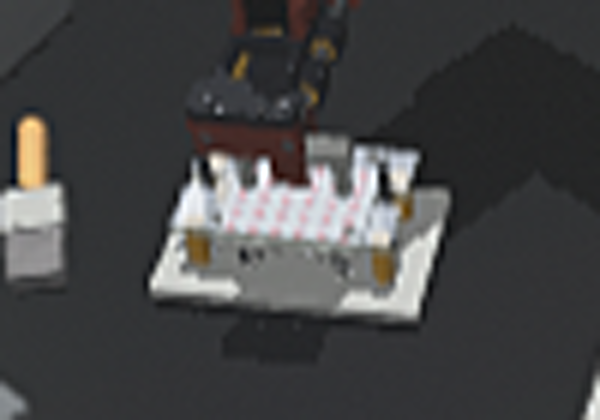

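View pics/end_t.png

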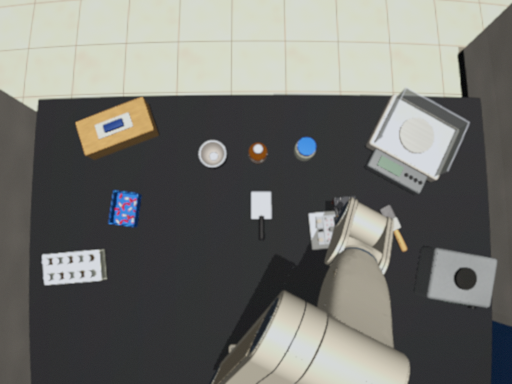

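The plate sits flat on the stops with the pin in its slot (258,135). In the top view the bystanders are where they were: mortar (212,153), bottle (258,152), jar (306,148), tub (125,208), spatula (261,212). The hold has lasted over 3 s, so I'm handing in.

```bash
python3 - <<'E'
from h import *
wait(.5); print(get_tcp_pos(),get_ft_force(),get_time()); job_done()
E
```

```text
[ 0.48461997 -0.24726209  0.07888643] [-4.70413221  2.79881746 17.82386733] 22.95
the job is handed in; nothing more can be done
```

The tamper plate is on the stand's brass stops with its handle up, and the arm was still pressing it down when I handed the job in at 22.95 s. I gripped it by the bar, lowered it over both pins and pressed slowly.

- **Seating:** the tool stopped at 78.9 mm, which puts the underside at about 56 mm, the height of the stops. It did not go lower when the push rose, and the plate looks level in the pictures. Contact at each of the four stops could not be measured separately.
- **Hold:** it stayed on the stops for more than 3.5 s, mostly at 18 N. The push briefly reached about 22 N before I eased it off.
- **Sideways force:** about 5 N remained at the end, and the plate did not move.
- **Bench:** in the last top view the bystanders are where they were; the brush is partly hidden behind the arm.

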